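# Lay the lapped lava stones in the grill tray

### The job

Lay the three dark lava stones in the shallow metal grill tray so that all of them lie flat on its floor, level, cooking faces up, and let go of them. Their stepped edges lap over one another and they only just fit, so they have to go in from one end to the other in the right order; one stone is still lying on the sloping drainer. Leave the jar, bowl and can where they are.

Things in the scene. Friction and masses are not known exactly. Their poses are not given: they have to be found in the camera images.
- tray_floor (a point): the grill tray, bare metal, fixed. Point at the centre of its inner floor, 4 mm over the worktop; x along its length, z up. Inside 200 (x) by 65 mm (y); walls 4 mm thick, rising 22 mm above the inner floor; a low loop handle at each end. Packed, mid stone's overhang lies over first stone's step and end stone's over mid stone's step, with about 8 mm to spare in all along the length.
- drainer_seat (a point): the sloping drainer, fixed: a metal plate 135 mm long (uphill) by 130 mm wide at 30 degrees, low side towards the robot, with a lip 14 mm high along the low edge. Point on the plate, 20 mm uphill of the lip and 35 mm over the worktop; x horizontal, the uphill heading, z up (axes not tilted). The plate's top edge is about 90 mm over the worktop.
- first_stone_center (a point): flat on the worktop: stone whose lower half sticks out as a step at +x only; plain face at -x. Dark grey lava stone, 60 mm wide (y), 50 high, steps cut at mid-height. Point 25 mm over its underside; z out of the flat cooking face. From the point: upper half x -35 to +25 mm; lower half (up to 24 mm over the underside) x -35 to +43. About 0.4 kg.
- mid_stone_center (a point): on the drainer, underside flat on the 30 degree slope, +x uphill: stone overhanging at -x and with a step at +x. Dark grey lava stone, 60 mm wide (y), 50 high, steps cut at mid-height. Point 25 mm over its underside; z out of the flat cooking face. From the point: upper half x -38 to +20 mm (from 26 mm over the underside); lower half (up to 24 mm) x -20 to +40. About 0.35 kg.
- end_stone_center (a point): flat on the worktop: stone whose upper half overhangs at -x only; plain face at +x. Dark grey lava stone, 60 mm wide (y), 50 high, steps cut at mid-height. Point 25 mm over its underside; z out of the flat cooking face. From the point: upper half x -41 to +33 mm (from 26 mm over the underside); lower half (up to 24 mm) x -21 to +33. About 0.35 kg.
- jar_center (a point): amber glass jar with a steel lid, 56 mm across, 85 mm tall; point at half height. Not to be moved.
- bowl_center (a point): small white bowl, 90 mm across, 40 mm high; point on its axis 20 mm up. Not to be moved.
- can_center (a point): plain metal can, 66 mm across, 90 mm tall; point at half height. Not to be moved.
Not all that is in view belongs to the job. Leave any turquoise look-alike of the part that bears first_stone_center alone.

How it is judged:
At the end, for the whole second after the job is handed in: all three stones are inside the tray, centred across it to 6 mm, undersides within 4 mm of its floor, tops level within 4 degrees, at rest and released (z of first_stone_center in the frame of tray_floor between 0.021 and 0.029 m and x of first_stone_center in the frame of tray_floor between -0.085 and 0.085 m and y of first_stone_center in the frame of tray_floor between -0.006 and 0.006 m and angle between each of first_stone_center, mid_stone_center, end_stone_center's own z axis and vertical below 0.07 rad and linear speed of each of first_stone, mid_stone, end_stone below 0.02 m/s and z of mid_stone_center in the frame of tray_floor between 0.021 and 0.029 m and x of mid_stone_center in the frame of tray_floor between -0.085 and 0.085 m and y of mid_stone_center in the frame of tray_floor between -0.006 and 0.006 m and z of end_stone_center in the frame of tray_floor between 0.021 and 0.029 m and x of end_stone_center in the frame of tray_floor between -0.085 and 0.085 m and y of end_stone_center in the frame of tray_floor between -0.006 and 0.006 m); the robot touches nothing.
It fails at once if the jar is moved more than 30 mm (distance of jar_center from where it was at the start of the episode above 0.03 m).
It fails at once if the bowl is moved more than 30 mm (distance of bowl_center from where it was at the start of the episode above 0.03 m).
It fails at once if the can is moved more than 30 mm (distance of can_center from where it was at the start of the episode above 0.03 m).
It also fails if it takes over 72 s, if anything falls off the work surface, if the arm or the gripper's body presses on something with over 40 N, if the wrist force passes 120 N, or if a joint passes its speed limit or range.

### The arm

A 7-joint arm with a two-finger parallel gripper is mounted at the origin on the work surface. World frame = base frame: x ahead of the robot, y to its left, z up, the work surface at z = 0. Lengths are in m, angles in rad, forces in N, time in s.
With the tool pointing down it reaches from about 0.4 to 0.875 m from the base axis. Payload 19.3 kg.
Tool frame: the origin (TCP) lies midway between the tips of the shut fingers; the grasp point (between the pads) lies 19 mm behind it; x points along the fingers, y is the direction in which the jaws open and shut, and the axes are right-handed (so a half turn about x gives the same grasp; the last joint's range is limited). The gripper opens to 85 mm and grips with 20 to 120 N. Pads are 22 mm wide; open, the fingers measure 114 mm over their backs; the gripper's body (76 mm by 85 mm) begins 54 mm behind the grasp point. The pads swing forward as they close: fully open they stand 13 mm farther back than shut.
Start: joints at [1.105, 0.521, -0.036, 1.599, 0.021, 1.021, -0.113], TCP at [0.241, -0.577, 0.231] pointing down, gripper open.
Joint ranges: [-2.91, 2.91], [-0.3, 2.13], [-1.5, 1.42], [0.17, 2.43], [-1.26, 4.41], [0.16, 1.93], [-2.52, 2.52]. Speed limits (rad/s): [1.89, 1.89, 2.39, 2.39, 3.01, 3.01, 3.01].

### API

Orientations are given as [roll, pitch, yaw] about the fixed x, y, z axes, in that order (R = Rz(yaw) Ry(pitch) Rx(roll)).
In Python, from workcell import telemetry, vision, workorder gives the robot as it stands. The module is installed in compiled form; this text tells all that it offers.
- The arm moves only by the tool play_rows, never from a script. Its argument "deltas" is a list of rows, each a list of 7 numbers: the shift along the world's x, y, z in mm, then the turn, a rotation vector about the world's x, y, z in degrees, then the finger opening in mm, from 0 to 85.4. In form: [[x, y, z, wx, wy, wz, jaw], ...]. A call has 1 to 8 rows; each row shifts and turns the commanded pose from where the row before left it; what a row does not reach is not made up. A row lasts 1/8 s, in which the tool goes at most 62.5 mm and 10.7 degrees, less where a joint would pass 70% of its speed; a pose out of reach is approached as far as the arm can. A call with a gripper value outside its range is refused whole. The fingers move at their own pace and stop on an object; "grip_force" is the grip in N (left out, the last holds). Time passes only in rows, so rows that do not move let the fingers close. It gives the time, the measured TCP pose, the force and the opening at its end, in the units of the state.
- telemetry.observe(): the state, without advancing time (a new reading comes with each control period).
- vision.grab_frame(name): name is "side" or "top" or "wrist"; returns the picture (480x640x3 uint8, red, green, blue); there is no depth.
- vision.camera_info(name): a dict with "mtx" (3x3 intrinsics, pixels), "k1" (the pictures are not rectified: a ray, as slopes to the right and down, at radius r is drawn at 1 + k1 r^2 times it, then the intrinsics apply), "rvec" (rotation vector, rad) and "tvec" (3), from world to camera coordinates, as OpenCV has them. Camera axes: x right, y down, z forward; pixel columns grow to the right and rows downward; lengths in m; the calibration is good to about 2 mm. A picture is of the moment at which its call begins: read the wrist's pose just before it. camera_info takes no time and is no camera call; for the wrist camera it gives the pose at the moment of the call.
- workorder.job_done(): hands the job in, once; it reports no verdict.
The state is a dict: "clock": time; "qpos": joint angles; "qd": joint speeds; "joint_efforts": joint torques, N m; "position": TCP position; "tool_rot": TCP orientation; "force": force on the tool from outside, world axes, zero at the start; "moment": the same for the moment, N m; "grip_width": finger opening in m.
Only numpy, scipy, OpenCV 4.12 (cv2) and the standard library are available. Lean on these libraries where they do the work, as an engineer would, in place of code of your own. Each camera call takes 0.05 s, during which the arm holds its last target. There are 200 camera calls.

## Working session

There is one attempt and no reset: what is moved stays moved. The work goes in short steps, Python scripts to look and compute and a tool call to move; the robot and the scene stay as the last step left them, time stands still between calls to the robot, and variables do not carry over. Pictures are saved under pics/ and viewed, about 8 in all and at most 12, crops included, and the job is handed in when it is done.

Besides the shell and the picture viewer there is one more tool, called by a JSON object that holds its "fn" and its "kwargs". play_rows: Moves the arm, as the interface text tells. Its arguments: {"type":"object","properties":{"deltas":{"type":"array","items":{"type":"array","items":{"type":"number"}}},"grip_force":{"type":"number"}},"required":["deltas"]}

```bash
mkdir -p pics; cat > h.py <<'E'
import numpy as np, cv2
from workcell import telemetry, vision, workorder
def grab(n,fn=None):
    im=vision.grab_frame(n); bgr=cv2.cvtColor(im,cv2.COLOR_RGB2BGR)
    if fn: cv2.imwrite('pics/'+fn,bgr)
    return bgr
def cam(n):
    c=vision.camera_info(n); return np.array(c['mtx'],float),c['k1'],cv2.Rodrigues(np.array(c['rvec'],float))[0],np.array(c['tvec'],float).ravel()
def ray(c,p):
    K,k,R,t=c; d=cv2.undistortPoints(np.array([[p]],float),K,np.array([k,0,0,0.]))[0,0]
    return -R.T@t, R.T@np.array([d[0],d[1],1])
def atz(c,p,z):
    o,d=ray(c,p); return o+d*(z-o[2])/d[2]
def proj(c,P):
    K,k,R,t=c; return cv2.projectPoints(np.array(P,float).reshape(-1,3),cv2.Rodrigues(R)[0],t,K,np.array([k,0,0,0.]))[0].reshape(-1,2)
E
python3 - <<'E'
from h import *
a=grab('top','top0.png'); b=grab('side','side0.png')
s=telemetry.observe(); print(s)
for n in('top','side'): c=cam(n); print(n,-c[2].T@c[3],c[0][0,0],c[1])
E
```

```text
{'clock': 0.1, 'qpos': array([ 1.10477872,  0.52195204, -0.03633807,  1.59986847,  0.02117872,
        1.0211244 , -0.11277355]), 'qd': array([-1.86096330e-03, -9.56408148e-04,  2.35924067e-05, -1.22884477e-03,
       -5.73140175e-04, -7.71496393e-04, -1.51083541e-03]), 'joint_efforts': array([ 1.98051755e-03, -9.28485775e+01,  1.98262788e+00, -3.70530653e+01,
        1.79589872e-02,  5.34549021e-03,  6.43998442e-05]), 'position': array([ 0.24085598, -0.57643608,  0.2308142 ]), 'tool_rot': array([-1.52649069,  1.56982791,  2.01093165]), 'force': array([-0.46134919, -0.56779103, -1.5647395 ]), 'moment': array([ 0.00545663, -0.04551595, -0.00339859]), 'grip_width': 0.08532782126641701}
top [0.25533214 0.05460844 1.26008239] 521.8684612177833 -0.09506616043868069
side [0.21245182 0.84884014 0.60837301] 501.81218973326645 0.03276624537621797
```

View pics/top0.png

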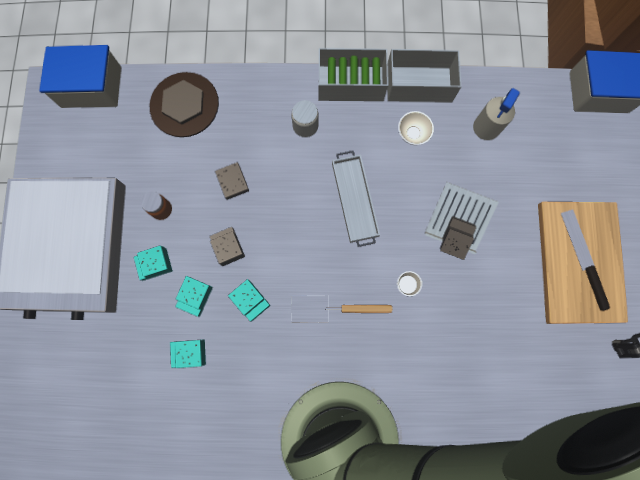

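View pics/side0.png

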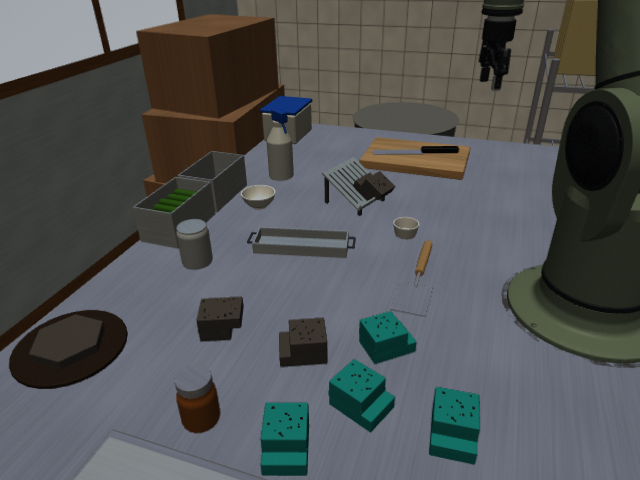

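```bash
python3 - <<'E'
from h import *
a=cv2.imread('pics/top0.png'); b=cv2.imread('pics/side0.png')
z=lambda i,x,y,w,h,s: cv2.resize(i[y:y+h,x:x+w],None,fx=s,fy=s,interpolation=cv2.INTER_CUBIC)
A=z(a,200,155,60,120,5)   # 300x600 stones
B=z(a,325,145,60,120,5)[:, :] 
m=np.hstack([A,B,np.zeros((600,200,3),np.uint8)])
cv2.imwrite('pics/c1.png',m)
C=z(a,420,175,80,90,5) # 400x450
D=z(b,190,285,80,60,5) # 400x300
E=z(b,270,305,80,65,5)[:300]
F=z(b,320,150,80,65,5)[:300]
cv2.imwrite('pics/c2.png',np.vstack([np.hstack([C[:300],D]),np.hstack([F,E])]))
E
```

```text
(no output)
```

View pics/c1.png

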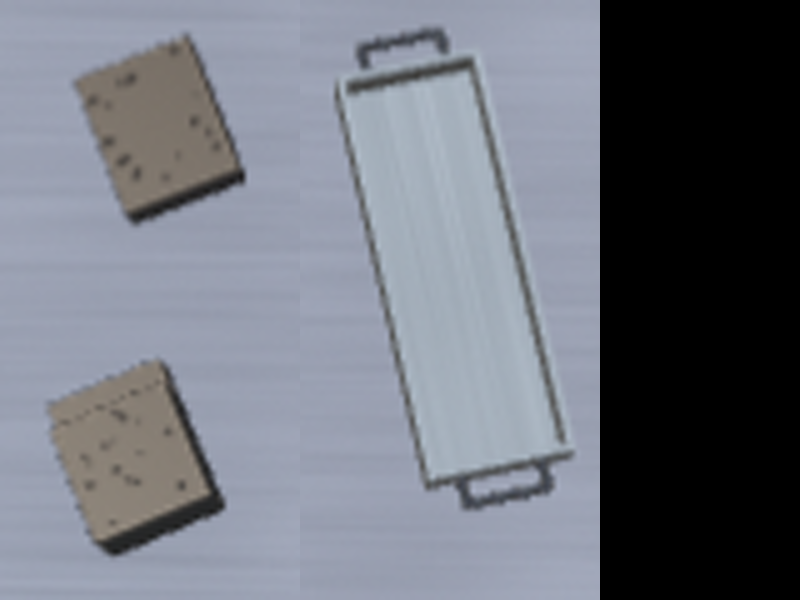

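View pics/c2.png

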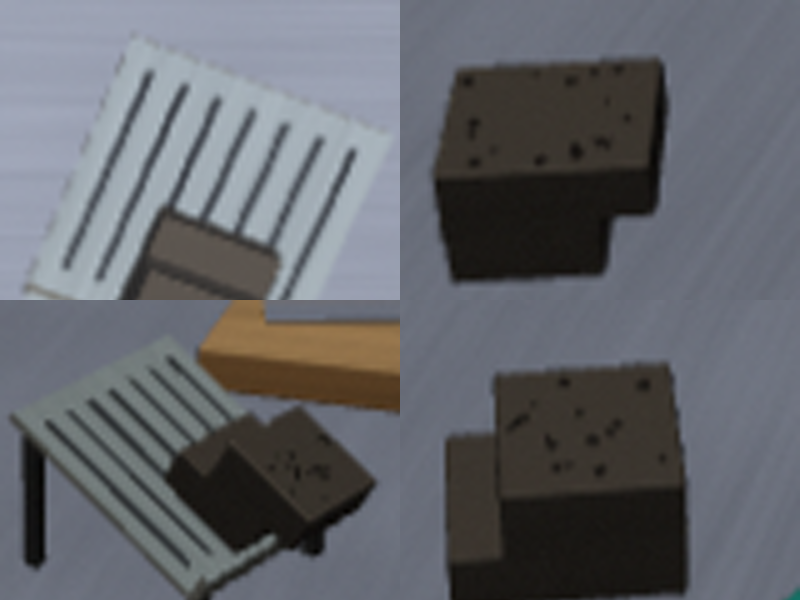

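```bash
cat > fit.py <<'E'
from h import *
from scipy.optimize import least_squares
from scipy.spatial.transform import Rotation as Rn
def pose(p,tilt=0):
    return Rn.from_euler('z',p[3]).as_matrix()@Rn.from_euler('y',-tilt).as_matrix()
def fit(obs,x0,tilt=0,z=None):
    # obs: (camname, local pt, pixel)
    cams={n:cam(n) for n in set(o[0] for o in obs)}
    def f(p):
        p=np.array(p) if z is None else np.array([p[0],p[1],z,p[2]])
        R=pose(p,tilt)
        return np.concatenate([proj(cams[n],R@np.array(l)/1000+p[:3])[0]-px for n,l,px in obs])
    x=x0 if z is None else [x0[0],x0[1],x0[3]]
    s=least_squares(f,x,loss='soft_l1'); p=s.x if z is None else np.array([s.x[0],s.x[1],z,s.x[2]])
    print(np.round(p[:3]*1000,1),'yaw',round(np.degrees(p[3]),1),'res',np.round(f(s.x),1)); return p
A=lambda u,v:(200+u/5-.4,155+v/5-.4)
B=lambda u,v:(325+(u-300)/5-.4,145+v/5-.4)
C=lambda u,v:(420+u/5-.4,175+v/5-.4)
D=lambda u,v:(190+(u-400)/5-.4,285+v/5-.4)
E_=lambda u,v:(270+(u-400)/5-.4,305+(v-300)/5-.4)
F=lambda u,v:(320+u/5-.4,150+(v-300)/5-.4)
T,S='top','side'
if __name__=='__main__':
    end=fit([(T,(33,30,25),A(75,82)),(T,(33,-30,25),A(187,36)),(T,(-41,-30,25),A(241,168)),(T,(-41,30,25),A(129,210)),
     (S,(33,-30,25),D(458,70)),(S,(-41,-30,25),D(662,60)),(S,(-41,30,25),D(652,166)),(S,(33,30,25),D(436,178))],[.5,.2,.025,0.3],z=.025)
    first=fit([(T,(25,30,25),A(52,430)),(T,(25,-30,25),A(165,378)),(T,(-35,-30,25),A(213,492)),(T,(-35,30,25),A(97,540)),(T,(43,30,-1),A(48,407)),(T,(43,-30,-1),A(158,360)),
     (S,(25,-30,25),E_(496,374)),(S,(-35,-30,25),E_(668,365)),(S,(-35,30,25),E_(684,487)),(S,(25,30,25),E_(502,498)),(S,(43,30,-1),E_(450,560)),(S,(43,-30,-1),E_(447,437))],[.4,.2,.025,0.3],z=.025)
    tray=fit([(T,(104,36.5,22),B(338,80)),(T,(104,-36.5,22),B(480,55)),(T,(-104,-36.5,22),B(573,453)),(T,(-104,36.5,22),B(428,487))],[.4,0,.004,.2],z=.004)
    mid=fit([(S,(20,30,25),F(228,440)),(S,(20,-30,25),F(300,405)),(S,(-38,-30,25),F(375,483)),(S,(-38,30,25),F(303,525)),(T,(40,30,-1),C(170,205)),(T,(40,-30,-1),C(277,250))],[.4,-.2,.06,-.4],tilt=np.pi/6)
    np.save('p.npy',[end,first,tray,mid])
    # drainer plate point below mid
    R=pose(mid,np.pi/6); print('under',mid[:3]+R@[0,0,-.025], 'top edge',mid[:3]+R@[.02,0,.025])
    im=cv2.imread('pics/top0.png'); ims=cv2.imread('pics/side0.png')
    def dr(img,n,p,hs,t,o):
        big=cv2.resize(img,None,fx=4,fy=4); 
    def prism(a,b,c,d): # upper a..b, lower c..d
        return [[(x,y,z) for x,y in((a,30),(b,30),(b,-30),(a,-30))] for (a,b,z) in((a,b,25),(a,b,1),(c,d,-1),(c,d,-25))]
    out=[]
    for n,img,box in((T,im,[(205,155,60,110),(430,180,60,90),(325,145,60,110)]),(S,ims,[(190,285,60,60),(270,310,65,65),(340,150,70,70)])):
        big=cv2.resize(img,None,fx=4,fy=4,interpolation=cv2.INTER_CUBIC); c=cam(n)
        for p,t,pr in((end,0,prism(-41,33,-21,33)),(first,0,prism(-35,25,-35,43)),(mid,np.pi/6,prism(-38,20,-20,40)),(tray,0,[[(104,36.5,22),(104,-36.5,22),(-104,-36.5,22),(-104,36.5,22)]])):
            for q in pr:
                P=proj(c,(pose(p,t)@np.array(q).T/1000).T+p[:3]); cv2.polylines(big,[np.int32(np.round((P+.5)*4))],True,(0,255,255),1)
        w=np.zeros((300 if n==S else 440,800,3),np.uint8);x=0
        for bx in box:
            k=big[bx[1]*4:(bx[1]+bx[3])*4,bx[0]*4:(bx[0]+bx[2])*4]; w[:k.shape[0],x:x+k.shape[1]]=k[:w.shape[0]];x+=k.shape[1]
        out.append(w)
    o=np.vstack(out); cv2.imwrite('pics/ov.png',cv2.resize(o,None,fx=.8,fy=.8))
E
python3 fit.py
```

```text
[615.  264.8  25. ] yaw 23.4 res [-1.  -0.3 -0.5 -0.4 -0.2  0.2 -1.   1.3 -0.2 -0.9  0.5 -1.3  0.4 -0.7
 -0.4 -0.4]
[450.8 271.4  25. ] yaw 24.3 res [-1.3  0.  -0.4  0.3 -0.4  0.5 -0.8  1.1 -1.  -0.2 -0.2 -0.7 -0.4 -0.6
  0.6 -1.3  1.  -1.1 -0.2 -0.6 -0.3 -0.2 -0.3 -0.8]
[574.  -39.8   4. ] yaw 12.0 res [-0.2  0.1  0.1 -0.5  0.4  0.6 -0.2 -0.2]
[ 475.  -278.8   54.7] yaw -22.4 res [-1.   0.4 -0.9 -0.4 -0.1 -0.1  0.1 -0.2 -0.8  0.6  1.6  1.3]
under [ 0.48653091 -0.28351225  0.03302114] top edge [ 0.4794299  -0.28058816  0.08632241]
```

View pics/ov.png

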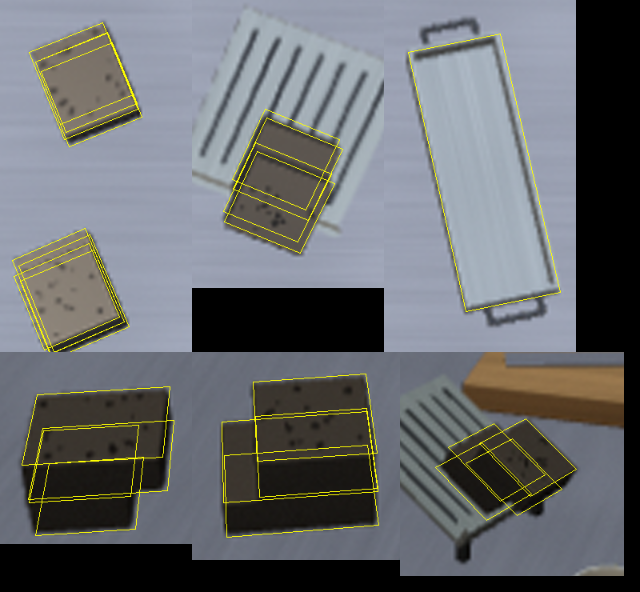

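```bash
cat >> h.py <<'E'
from scipy.spatial.transform import Rotation as Rn
def toolR(yaw,tilt=0):
    # tool x = -stone z, tool y = stone y ; stone R = Rz(yaw)Ry(-tilt)
    S=(Rn.from_euler('z',yaw)*Rn.from_euler('y',-tilt)).as_matrix()
    return np.column_stack([-S[:,2],S[:,1],S[:,0]])
def delta(pos,yaw,tilt=0):
    s=telemetry.observe(); R=Rn.from_euler('xyz',s['tool_rot']).as_matrix()
    best=None
    for flip in(1,-1):
        T=toolR(yaw,tilt); T=T@np.diag([1,flip,flip])
        rv=np.degrees(Rn.from_matrix(T@R.T).as_rotvec())
        if best is None or np.linalg.norm(rv)<np.linalg.norm(best): best=rv
    print('t',round(s['clock'],2),'pos',np.round(s['position']*1e3,1),'d',np.round((np.array(pos)-s['position'])*1e3,1),'rv',np.round(best,1),'F',np.round(s['force'],1),'w',round(s['grip_width']*1e3,1),'q',np.round(s['qpos'],2))
E
python3 -c "
from h import *
r=np.radians
delta([.451,.271,.16],r(24))
delta([.475,-.279,.16],r(-22.4),r(30))
E=np.load('p.npy');c=cam('top')
print('jar',atz(c,(157,198),.085),'turq',atz(c,(193,290),.05),atz(c,(249,296),.05),'can',atz(c,(306,110),.09),'cup',atz(c,(408,280),.03),'bowl',atz(c,(415,125),.04))
"
```

```text
t 0.1 pos [ 240.9 -576.4  230.8] d [210.1 847.4 -70.8] rv [-0.  -0.   1.3] F [-0.5 -0.6 -1.6] w 85.3 q [ 1.1   0.52 -0.04  1.6   0.02  1.02 -0.11]
t 0.1 pos [ 240.9 -576.4  230.8] d [234.1 297.4 -70.8] rv [  0.  -30.8 -44. ] F [-0.5 -0.6 -1.6] w 85.3 q [ 1.1   0.52 -0.04  1.6   0.02  1.02 -0.11]
jar [0.55566122 0.42877307 0.085     ] turq [0.3445957  0.34095113 0.05      ] [0.33210195 0.2098208  0.05      ] can [0.77418927 0.08179399 0.09      ] cup [ 0.37326315 -0.1625052   0.03      ] bowl [ 0.75898174 -0.18951528  0.04      ]
```

{"fn": "play_rows", "kwargs": {"deltas": [[30,47,0,0,0,0,85],[30,47,0,0,0,0,85],[30,47,0,0,0,0,85],[30,47,0,0,0,0,85],[30,47,0,0,0,0,85],[30,47,0,0,0,0,85],[30,47,0,0,0,0,85],[30,48,0,0,0,0,85]], "grip_force": 60}}

```text
clock: 1.1
position: [0.4816, -0.1981, 0.2312]
tool_rot: [-0.215, 1.571, -2.961]
force: [0.6, -1.4, -0.3]
grip_width: 0.085
```

{"fn": "play_rows", "kwargs": {"deltas": [[5,50,-8,0,0,0,85],[5,55,-8,0,0,0,85],[5,55,-8,0,0,0,85],[0,55,-8,0,0,0,85],[-10,55,-8,0,0,0,85],[-12,55,-8,0,0,0,85],[-12,55,-8,0,0,1.3,85],[-12,50,-8,0,0,0,85]]}}

```text
clock: 2.1
position: [0.4492, 0.2322, 0.1669]
tool_rot: [-0.897, 1.571, 2.664]
force: [1.2, -0.8, -0.5]
grip_width: 0.085
```

```bash
python3 -c "
from h import *
r=np.radians
delta([.451,.271,.1],r(24.3))
grab('wrist','w1.png')
c=cam('wrist'); np.savez('cw1.npz',K=c[0],k=c[1],R=c[2],t=c[3])
"
```

```text
t 2.1 pos [449.2 232.2 166.9] d [  1.8  38.8 -66.9] rv [-0.  -0.   0.3] F [ 1.2 -0.8 -0.5] w 85.0 q [-0.37  0.43 -0.29  1.96  0.18  0.77 -1.91]
```

View pics/w1.png

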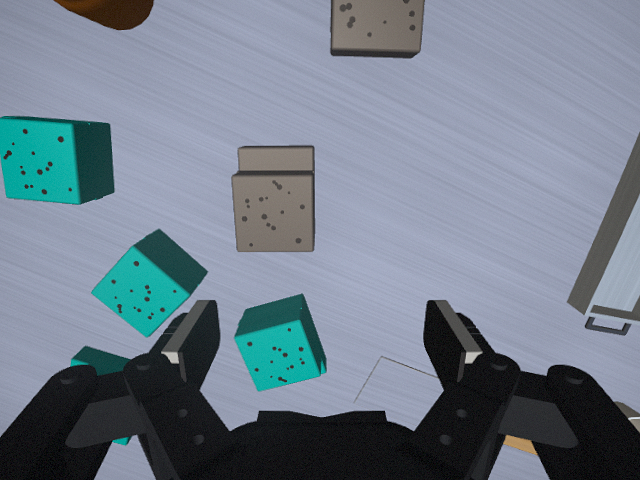

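```bash
python3 -c "
from fit import *
z=np.load('cw1.npz'); c=(z['K'],float(z['k']),z['R'],z['t'])
import fit as f
f.cam=lambda n:c
p=fit([(T,(25,30,25),(232,174)),(T,(25,-30,25),(315,171)),(T,(-35,-30,25),(315,251)),(T,(-35,30,25),(237,252)),(T,(43,30,-1),(237,147)),(T,(43,-30,-1),(315,146))],[.45,.27,.025,.42],z=.025)
delta([p[0],p[1],.1],p[3])
"
```

```text
[448.5 276.2  25. ] yaw 24.8 res [-0.6 -0.1 -0.8  2.1  0.3  0.4  0.8 -0.2  0.7 -0.7 -0.3 -0.6]
t 2.15 pos [446.7 238.8 166.3] d [  1.8  37.4 -66.3] rv [-0.2 -0.1  0.4] F [-5.4  9.3 -1.8] w 85.2 q [-0.38  0.44 -0.3   1.96  0.17  0.77 -1.92]
```

{"fn": "play_rows", "kwargs": {"deltas": [[0.5,20,0,0,0,0.5,85],[0,20.5,-10,0,0,0,85],[0,0,-30,0,0,0,85],[0,0,-35,0,0,0,85],[0,0,-35,0,0,0,85],[0,0,-20,0,0,0,85],[0,0,-10.8,0,0,0,85],[0,0,0,0,0,0,85]]}}

```text
clock: 3.15
position: [0.4506, 0.2705, 0.0263]
tool_rot: [0.451, 1.57, -2.263]
force: [-0.3, -0.5, 0.2]
grip_width: 0.0855
```

{"fn": "play_rows", "kwargs": {"deltas": [[0,0,0,0,0,0,55],[0,0,0,0,0,0,50],[0,0,0,0,0,0,50],[0,0,0,0,0,0,50],[0,0,0,0,0,0,50]]}}

```text
clock: 3.78
position: [0.451, 0.2711, 0.0276]
tool_rot: [-3.044, 1.569, 0.525]
force: [-1.1, -0.4, 10.0]
grip_width: 0.0586
```

```bash
python3 -c "
from h import *
delta([.451,.271,.026],np.radians(24.3))
a=grab('wrist'); b=grab('side')
cv2.imwrite('pics/m1.png',np.hstack([a[::2,::2],cv2.resize(b[250:400,180:380],None,fx=2.2,fy=1.6)]))
"
```

```text
t 3.77 pos [451.  271.1  27.6] d [ 0.  -0.1 -1.6] rv [-0.   0.1 -0.2] F [-1.1 -0.4 10. ] w 58.6 q [-0.49  0.69 -0.22  1.99  0.29  0.5  -2.06]
```

View pics/m1.png

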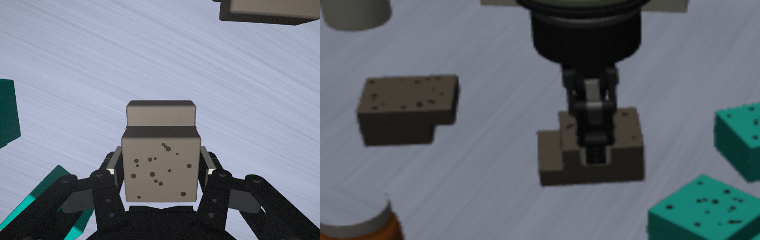

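{"fn": "play_rows", "kwargs": {"deltas": [[0,0,20,0,0,0,50],[0,0,42,0,0,0,50],[0,0,42,0,0,0,50],[9,-40,0,0,0,-3,50],[9,-50,0,0,0,-3,50],[9,-50,0,0,0,-3,50],[9,-50,0,0,0,-3.3,50],[9,-50,0,0,0,0,50]]}}

```text
clock: 4.88
position: [0.4956, 0.0292, 0.1311]
tool_rot: [2.903, 1.57, -0.027]
force: [1.0, -0.1, -3.1]
grip_width: 0.0585
```

{"fn": "play_rows", "kwargs": {"deltas": [[9,-50,0,0,0,0,50],[9,-33.8,0,0,0,0,50],[0,0,0,0,0,0,50],[0,0,0,0,0,0,50]]}}

```text
clock: 5.38
position: [0.5133, -0.0525, 0.1308]
tool_rot: [-2.346, 1.57, 1.008]
force: [-0.3, 0.8, -3.4]
grip_width: 0.0586
```

```bash
python3 -c "
from h import *
delta([.5134,-.0527,.06],np.radians(12))
a=grab('wrist','w2.png')
c=cam('wrist'); np.savez('cw2.npz',K=c[0],k=c[1],R=c[2],t=c[3])
delta([.5134,-.0527,.06],np.radians(12))
"
```

```text
t 5.38 pos [513.3 -52.5 130.8] d [  0.1  -0.2 -70.8] rv [-0.   0.  -0.2] F [-0.3  0.8 -3.4] w 58.6 q [ 0.15  0.5  -0.21  1.97  0.16  0.69 -1.52]
t 5.42 pos [513.3 -52.1 130.7] d [  0.1  -0.6 -70.7] rv [-0.   0.  -0.2] F [ 0.6  0.4 -3.7] w 58.4 q [ 0.15  0.5  -0.21  1.97  0.16  0.69 -1.52]
```

View pics/w2.png

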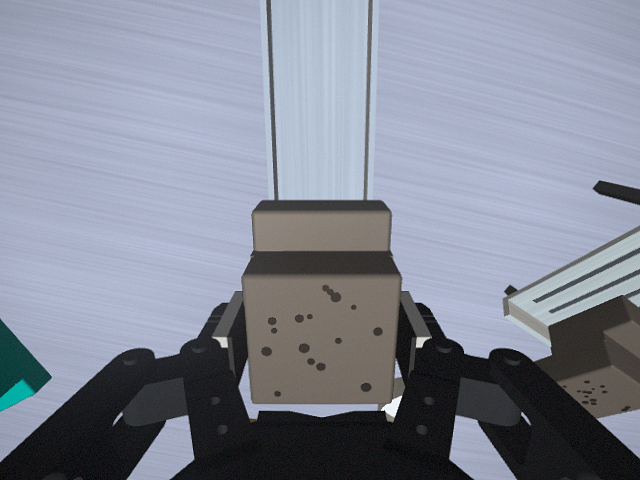

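```bash
python3 -c "
from h import *
a=cv2.imread('pics/w2.png').astype(int).sum(2)//3
for v in(10,100,185): print(v,'L',a[v,256:284].tolist(),'R',a[v,358:386].tolist())
print(a[290,236:252].tolist(),a[290,394:408].tolist())
z=np.load('cw2.npz'); c=(z['K'],float(z['k']),z['R'],z['t'])
t=np.load('p.npy')[2]; R=Rn.from_euler('z',t[3]).as_matrix()
for v in(10,100,185):
  for u in(265,375): print(v,u,(R.T@(atz(c,(u,v),.026)-t[:3]))[:2]*1e3)
for l in((-100,36.5,22),(-35,36.5,22),(20,36.5,22),(20,32.5,22),(20,32.5,0),(20,-36.5,22),(20,-32.5,22),(20,-32.5,0)): print(l,proj(c,R@np.array(l)/1e3+t[:3]))
"
```

```text
10 L [177, 179, 176, 175, 192, 194, 194, 192, 198, 197, 137, 74, 76, 78, 86, 165, 188, 189, 187, 186, 185, 189, 187, 188, 189, 189, 185, 187] R [194, 188, 187, 190, 189, 186, 194, 200, 198, 194, 116, 100, 100, 100, 140, 202, 195, 192, 194, 192, 194, 186, 182, 184, 183, 185, 184, 182]
100 L [187, 188, 189, 188, 188, 189, 188, 187, 194, 197, 198, 199, 198, 206, 124, 81, 84, 81, 154, 191, 198, 201, 198, 196, 195, 195, 197, 197] R [199, 196, 196, 193, 197, 200, 199, 178, 127, 102, 99, 132, 182, 201, 198, 198, 199, 197, 183, 184, 180, 183, 181, 183, 186, 182, 185, 184]
185 L [178, 182, 181, 185, 185, 185, 188, 187, 187, 189, 189, 185, 193, 198, 199, 198, 200, 205, 76, 85, 82, 100, 203, 197, 202, 198, 195, 190] R [198, 198, 199, 200, 198, 186, 98, 100, 109, 145, 202, 197, 199, 198, 197, 192, 187, 188, 186, 183, 186, 185, 186, 186, 184, 186, 185, 185]
[196, 194, 199, 195, 196, 201, 116, 98, 109, 114, 119, 121, 119, 119, 119, 121] [116, 115, 114, 112, 102, 87, 75, 145, 202, 200, 201, 201, 197, 199]
10 265 [82.87498316 33.87121832]
10 375 [ 83.07284194 -33.94605574]
100 265 [29.95159584 35.78554189]
100 375 [ 30.17207488 -36.10020118]
185 265 [-26.00348467  38.0402442 ]
185 375 [-25.75709664 -38.59719368]
(-100, 36.5, 22) [[271.31556259 282.16984087]]
(-35, 36.5, 22) [[267.72313309 197.71465098]]
(20, 36.5, 22) [[264.50329973 115.88001132]]
(20, 32.5, 22) [[270.5430489  115.87141224]]
(20, 32.5, 0) [[274.70455732 116.4807662 ]]
(20, -36.5, 22) [[374.94077359 116.23391784]]
(20, -32.5, 22) [[368.9007512  116.18662264]]
(20, -32.5, 0) [[365.02359767 116.77135206]]
```

```bash
python3 -c "
from h import *
z=np.load('cw2.npz'); c=(z['K'],float(z['k']),z['R'],z['t'])
t=np.load('p.npy')[2]; R=Rn.from_euler('z',t[3]).as_matrix()
for u,v in((241.7,290),(401.2,290),(247.5,385),(399,385),(252,214),(391,214)):
  zz=.1527 if v>250 else .127
  print(u,v,(R.T@(atz(c,(u,v),zz)-t[:3]))[:2]*1e3)
a=cv2.imread('pics/w2.png').astype(int).sum(2)//3
for v in(330,385,235): print(v,a[v,240:256].tolist(),a[v,386:406].tolist())
print('tcp',(R.T@(np.array([.5133,-.0523,.13])-t[:3]))*1e3)
"
```

```text
241.7 290 [-44.42997351  28.51688937]
401.2 290 [-44.22922016 -31.22879131]
247.5 385 [-87.92249809  29.11955591]
399 385 [-87.72099964 -33.61697476]
252 214 [-21.5636409   28.12451267]
391 214 [-21.36982093 -30.72687581]
330 [34, 31, 31, 36, 34, 32, 89, 106, 111, 117, 115, 115, 117, 115, 116, 114] [112, 113, 112, 113, 112, 113, 111, 115, 109, 101, 87, 51, 15, 22, 16, 15, 22, 19, 16, 19]
385 [183, 180, 182, 180, 180, 180, 181, 182, 183, 164, 108, 98, 102, 107, 108, 109] [105, 105, 107, 110, 102, 90, 80, 57, 98, 98, 98, 94, 93, 89, 93, 93, 95, 95, 73, 18]
235 [188, 189, 186, 190, 190, 187, 188, 186, 187, 185, 185, 190, 146, 89, 109, 125] [125, 116, 101, 81, 111, 193, 188, 182, 183, 182, 182, 181, 181, 180, 181, 179, 176, 178, 177, 176]
tcp [-62.00542794   0.41339457 126.        ]
```

{"fn": "play_rows", "kwargs": {"deltas": [[0,0,-25,0,0,0.5,50],[0,0,-30,0,0,0,50],[0,0,-15,0,0,0,50],[0,0,-7,0,0,0,50],[0,0,-5,0,0,0,50],[0,0,0,0,0,0,50]]}}

```text
clock: 6.18
position: [0.5136, -0.0529, 0.0488]
tool_rot: [2.918, 1.57, -0.002]
force: [-0.5, -0.2, -3.6]
grip_width: 0.0589
```

{"fn": "play_rows", "kwargs": {"deltas": [[0,0,-6,0,0,0,50],[0,0,-5,0,0,0,50],[0,0,-3,0,0,0,50],[0,0,-2,0,0,0,50],[0,0,0,0,0,0,50]]}}

```text
clock: 6.8
position: [0.5134, -0.0529, 0.0324]
tool_rot: [-0.518, 1.571, 2.845]
force: [0.0, 0.3, -3.6]
grip_width: 0.0588
```

{"fn": "play_rows", "kwargs": {"deltas": [[0,0,0,0,0,0,62],[0,0,0,0,0,0,68],[0,0,0,0,0,0,80],[0,0,0,0,0,0,85],[0,0,20,0,0,0,85],[0,0,40,0,0,0,85],[0,0,50,0,0,0,85],[0,0,50,0,0,0,85]]}}

```text
clock: 7.8
position: [0.5132, -0.053, 0.1941]
tool_rot: [-0.863, 1.571, 2.5]
force: [0.1, -0.6, -0.1]
grip_width: 0.0853
```

```bash
python3 -c "
from h import *
m=np.load('p.npy')[3]
T=toolR(m[3],np.pi/6)
g=np.array([.475,-.279,.0557])-T[:,0]*.0
print(T)
tcp=g-T[:,0]*.002   # TCP at 27 over underside
print('grasp',tcp,'pre',tcp-T[:,0]*.09)
delta(tcp-T[:,0]*.09,m[3],np.pi/6)
"
```

```text
[[ 4.62335720e-01  3.80765976e-01  8.00788957e-01]
 [-1.90382988e-01  9.24671440e-01 -3.29753009e-01]
 [-8.66025404e-01  1.38777878e-17  5.00000000e-01]]
grasp [ 0.47407533 -0.27861923  0.05743205] pre [ 0.43246511 -0.26148477  0.13537434]
t 7.8 pos [513.2 -53.  194.1] d [ -80.7 -208.5  -58.7] rv [ -2.6 -30.4 -34.2] F [ 0.1 -0.6 -0.1] w 85.3 q [ 0.17  0.4  -0.24  1.91  0.13  0.84 -1.48]
```

{"fn": "play_rows", "kwargs": {"deltas": [[-13.5,-34.8,-9.5,-0.43,-5.07,-5.7,85],[-13.5,-34.8,-9.5,-0.43,-5.07,-5.7,85],[-13.5,-34.8,-9.5,-0.43,-5.07,-5.7,85],[-13.5,-34.8,-9.5,-0.43,-5.07,-5.7,85],[-13.5,-34.8,-9.5,-0.43,-5.07,-5.7,85],[-13.5,-34.8,-9.5,-0.43,-5.07,-5.7,85],[0,0,0,0,0,0,85],[0,0,0,0,0,0,85]]}}

```text
clock: 8.8
position: [0.445, -0.2239, 0.1496]
tool_rot: [3.034, 1.189, -0.363]
force: [-0.3, -0.4, -0.2]
grip_width: 0.0851
```

```bash
python3 -c "
from h import *
delta([.4325,-.2615,.1354],np.radians(-22.4),np.pi/6)
a=grab('wrist','w3.png'); b=grab('top','top3.png')
c=cam('wrist'); np.savez('cw3.npz',K=c[0],k=c[1],R=c[2],t=c[3])
delta([.4325,-.2615,.1354],np.radians(-22.4),np.pi/6)
cv2.imwrite('pics/m3.png',np.hstack([a,cv2.resize(b[145:265,325:385],None,fx=2.5,fy=4)[:,:150]]))
"
```

```text
t 8.8 pos [ 445.  -223.9  149.6] d [-12.5 -37.6 -14.2] rv [-0.5 -8.5 -7.2] F [-0.3 -0.4 -0.2] w 85.1 q [ 0.59  0.33 -0.29  2.3   0.68  0.17 -2.14]
t 8.9 pos [ 445.3 -223.4  149.6] d [-12.8 -38.1 -14.2] rv [-0.5 -8.5 -7.2] F [ 0.7  0.3 -0.2] w 85.6 q [ 0.59  0.33 -0.3   2.3   0.68  0.17 -2.15]
```

View pics/m3.png

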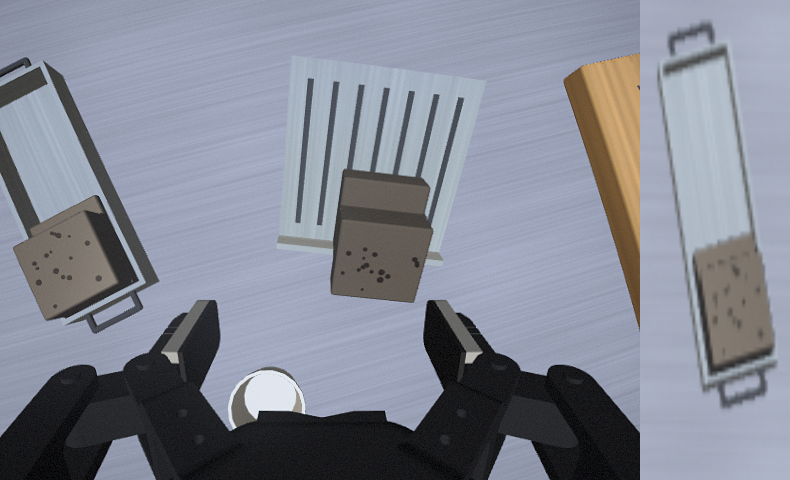

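```bash
python3 -c "
from fit import *
import fit as f
z=np.load('cw3.npz'); c=(z['K'],float(z['k']),z['R'],z['t'])
f.cam=lambda n:c
p=fit([(T,(20,30,25),(338,218)),(T,(20,-30,25),(433,228)),(T,(-38,-30,25),(415,302)),(T,(-38,30,25),(331,293)),(T,(40,30,-1),(343,175)),(T,(40,-30,-1),(430,187))],[.475,-.28,.056,-.39],tilt=np.pi/6)
m=np.load('p.npy')[3]; print(m)
for q in (p,):
  R=pose(q,np.pi/6); tcp=q[:3]+R@[-.004,0,.004]; print('tcp',tcp)
  T_=toolR(q[3],np.pi/12); print('up',-T_[:,0]); delta(tcp-T_[:,0]*.08,q[3],np.pi/12)
"
```

```text
[ 472.1 -278.    55.1] yaw -20.7 res [ 2.5  0.   0.3 -0.2 -1.3 -0.3 -1.1  0.7  0.1  1.   0.1 -1.4]
[ 0.47497252 -0.27875268  0.05467177 -0.39062453]
tcp [ 0.46696967 -0.27601856  0.05658743]
up [-0.24208422  0.09155614  0.96592583]
t 8.9 pos [ 445.3 -223.4  149.6] d [  2.3 -45.3 -15.8] rv [ 4.3  5.7 -5.9] F [ 0.7  0.3 -0.2] w 85.6 q [ 0.59  0.33 -0.3   2.3   0.68  0.17 -2.15]
```

{"fn": "play_rows", "kwargs": {"deltas": [[1,-12,-4,2.1,2.8,-3.4,85],[1,-12,-4,2.2,2.9,-3.5,85],[1,-11,-4,0,0,0,85],[0.7,-10.6,-3.1,0,0,0,85],[0,0,0,0,0,0,85],[0,0,0,0,0,0,85]]}}

```text
clock: 9.65
position: [0.4484, -0.2693, 0.1344]
tool_rot: [3.138, 1.309, -0.384]
force: [-0.0, 0.4, 0.8]
grip_width: 0.0851
```

```bash
python3 -c "
from h import *
delta([.4684,-.2764,.0572],np.radians(-21.7),np.pi/12)"
```

```text
t 9.65 pos [ 448.4 -269.3  134.4] d [ 20.   -7.1 -77.2] rv [0.1 0.  0.1] F [-0.   0.4  0.8] w 85.1 q [ 0.8   0.44 -0.45  2.15  0.52  0.37 -2.01]
```

{"fn": "play_rows", "kwargs": {"deltas": [[5,-2,-20,0,0,0,85],[6,-2,-25,0,0,0,85],[6,-2,-20,0,0,0,85],[3,-1.1,-12.2,0,0,0,85],[0,0,0,0,0,0,85]], "grip_force": 60}}

```text
clock: 10.28
position: [0.4684, -0.2763, 0.0568]
tool_rot: [3.139, 1.31, -0.383]
force: [0.8, 1.1, 0.5]
grip_width: 0.0848
```

```bash
python3 -c "
from h import *
delta([.4684,-.2764,.0572],np.radians(-21.7),np.pi/12)"
```

```text
t 10.28 pos [ 468.4 -276.3   56.8] d [ 0.  -0.1  0.4] rv [ 0.  -0.1  0.1] F [0.8 1.1 0.5] w 84.8 q [ 0.62  0.59 -0.25  2.15  0.69  0.2  -2.18]
```

{"fn": "play_rows", "kwargs": {"deltas": [[0,0,0,0,0,0,66],[0,0,0,0,0,0,58],[0,0,0,0,0,0,50],[0,0,0,0,0,0,50],[0,0,0,0,0,0,50]]}}

```text
clock: 10.9
position: [0.4686, -0.277, 0.0583]
tool_rot: [3.138, 1.307, -0.385]
force: [-6.2, 4.1, 14.0]
grip_width: 0.0591
```

```bash
python3 -c "
from h import *
delta([.4684,-.2764,.0572],np.radians(-21.7),np.pi/12)
grab('wrist','w4.png')
c=cam('wrist'); np.savez('cw4.npz',K=c[0],k=c[1],R=c[2],t=c[3])"
```

```text
t 10.9 pos [ 468.6 -277.    58.3] d [-0.2  0.6 -1.1] rv [0.1 0.1 0.1] F [-6.2  4.1 14. ] w 59.1 q [ 0.63  0.59 -0.25  2.15  0.69  0.2  -2.18]
```

{"fn": "play_rows", "kwargs": {"deltas": [[-4,1.6,8,0,0,0,50],[-8,3,16,0,0,0,50],[-8,3,18,0,0,0,50],[0,0,30,0,0,0,50],[0,0,40,0,0,0,50],[0,0,0,0,0,0,50]], "grip_force": 90}}

```text
clock: 11.7
position: [0.4489, -0.2703, 0.172]
tool_rot: [3.134, 1.305, -0.39]
force: [-0.3, 0.1, -4.0]
grip_width: 0.0581
```

```bash
python3 -c "
from h import *
t=np.load('p.npy')[2]; t[3]=np.radians(12.5)
# rel: TCP in stone frame assumed (-4,0,5)mm ; hover stone centre 0.105 high
R=Rn.from_euler('z',t[3]).as_matrix()
x=2
tgt=t[:3]+R@(np.array([x-4,-.5,0])/1e3); tgt[2]=.135
print(tgt); delta(tgt,t[3],-np.pi/12)"
```

```text
[ 0.57218897 -0.04071884  0.135     ]
t 11.7 pos [ 448.9 -270.3  172. ] d [123.3 229.6 -37. ] rv [ 2.6 30.6 33.6] F [-0.3  0.1 -4. ] w 58.1 q [ 0.9   0.38 -0.57  2.12  0.46  0.47 -1.95]
```

{"fn": "play_rows", "kwargs": {"deltas": [[17.6,32.8,0,0.37,4.37,4.8,50],[17.6,32.8,0,0.37,4.37,4.8,50],[17.6,32.8,-6,0.37,4.37,4.8,50],[17.6,32.8,-6,0.37,4.37,4.8,50],[17.6,32.8,-6,0.37,4.37,4.8,50],[17.6,32.8,-6,0.37,4.37,4.8,50],[17.6,32.8,-6,0.37,4.37,4.8,50],[0,0,-7,0,0,0,50]]}}

```text
clock: 12.7
position: [0.5722, -0.0362, 0.1304]
tool_rot: [-0.013, 1.303, -2.93]
force: [0.1, 0.8, -3.5]
grip_width: 0.0579
```

{"fn": "play_rows", "kwargs": {"deltas": [[0,0,0,0,0,0,50],[0,0,0,0,0,0,50]]}}

```text
clock: 12.95
position: [0.5712, -0.0409, 0.1323]
tool_rot: [0.0, 1.305, -2.924]
force: [0.0, -0.9, -2.8]
grip_width: 0.0584
```

```bash
python3 -c "
from h import *
delta([.5722,-.0407,.135],np.radians(12.5),-np.pi/12)
a=grab('wrist','w5.png'); b=grab('side','s5.png'); d=grab('top','t5.png')
c=cam('wrist'); np.savez('cw5.npz',K=c[0],k=c[1],R=c[2],t=c[3])
delta([.5722,-.0407,.135],np.radians(12.5),-np.pi/12)
r=np.hstack([cv2.resize(b[150:270,230:370],None,fx=1.7,fy=1.7)[:204],cv2.resize(d[150:250,325:390],None,fx=2.6,fy=2.04)])
r=cv2.copyMakeBorder(r,0,0,0,max(0,640-r.shape[1]),0)[:,:640]
cv2.imwrite('pics/m5.png',np.vstack([a[:390],r]))
"
```

```text
t 12.95 pos [571.2 -40.9 132.3] d [1.  0.2 2.7] rv [ 0.1 -0.2  0. ] F [ 0.  -0.9 -2.8] w 58.4 q [ 0.37  0.78 -0.68  1.58  0.48  1.24 -1.81]
t 13.1 pos [571.6 -40.6 132.7] d [ 0.6 -0.1  2.3] rv [ 0.  -0.2  0. ] F [ 0.  -0.  -2.9] w 57.9 q [ 0.37  0.78 -0.68  1.58  0.48  1.24 -1.81]
```

View pics/m5.png

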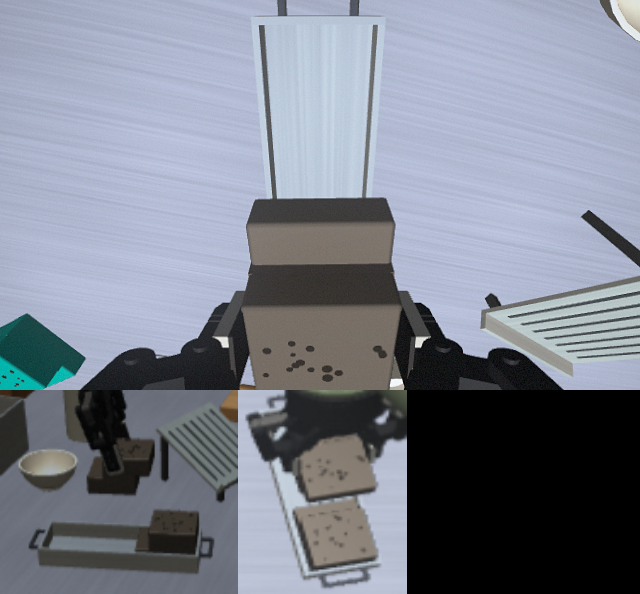

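```bash
cat > f6.py <<'E'
from h import *
from scipy.optimize import least_squares
def f6(npz,obs):
    z=np.load(npz); c=(z['K'],float(z['k']),z['R'],z['t'])
    L=np.array([o[0] for o in obs])/1e3; U=np.array([o[1] for o in obs],float)
    rr=lambda p:Rn.from_euler('xyz',p[3:])
    g=lambda p:(proj(c,rr(p).apply(L)+p[:3])-U).ravel()
    s=least_squares(g,[.55,-.05,.12,0,0,.2],x_scale=[.01]*3+[.1]*3)
    print(npz,np.round(s.x[:3]*1e3,1),np.round(np.degrees(s.x[3:]),2),np.round(s.fun,1)); return s.x
E
python3 -c "
from f6 import *
f6('cw2.npz',[((43,30,-1),(252,209)),((43,-30,-1),(391,209)),((25,30,-1),(253,251)),((25,-30,-1),(391,251)),((25,30,25),(243,276)),((25,-30,25),(401,275)),((-35,30,25),(250,403)),((-35,-30,25),(395,404))])
P=f6('cw5.npz',[((40,30,-25),(255,199)),((40,-30,-25),(387,198)),((40,30,-1),(248,223)),((40,-30,-1),(394,221)),((20,30,-1),(249,267)),((20,-30,-1),(392,265)),((20,30,25),(244,305)),((20,-30,25),(400,303))])
t=np.load('p.npy')[2]; R=Rn.from_euler('z',np.radians(12.5)).as_matrix()
print(R.T@(P[:3]-t[:3])*1e3, 'tcp in tray',R.T@(np.array([.5715,-.0407,.1325])-t[:3])*1e3)
a=cv2.imread('pics/w5.png').astype(int).sum(2)//3
for u in (290,320,350): print(u,[(v,a[v,u]) for v in list(range(194,204,1))+list(range(217,228))+list(range(260,270))+list(range(300,309))])
s=cv2.imread('pics/s5.png'); 
"
```

```text
cw2.npz [512.6 -54.7 127. ] [-0.33 -0.2  12.49] [-0.8  1.8  1.5  1.3  0.8 -0.4 -0.7 -0.8 -2.1 -1.4  1.7 -0.7  2.   0.6
 -2.2 -0.3]
cw5.npz [569.9 -43.1 128.7] [ 0.61  2.34 12.79] [ 0.7  0.5 -1.8  0.2 -1.   1.2  0.9  1.7  3.1 -2.2 -1.7 -1.7 -2.7 -0.
  2.6  0.2]
[ -4.75166946  -2.27873272 124.74695622] tcp in tray [ -2.66856447  -0.33248083 128.5       ]
290 [(194, np.int64(201)), (195, np.int64(203)), (196, np.int64(206)), (197, np.int64(209)), (198, np.int64(155)), (199, np.int64(80)), (200, np.int64(60)), (201, np.int64(62)), (202, np.int64(60)), (203, np.int64(65)), (217, np.int64(61)), (218, np.int64(62)), (219, np.int64(63)), (220, np.int64(63)), (221, np.int64(61)), (222, np.int64(74)), (223, np.int64(82)), (224, np.int64(100)), (225, np.int64(104)), (226, np.int64(109)), (227, np.int64(113)), (260, np.int64(115)), (261, np.int64(115)), (262, np.int64(118)), (263, np.int64(120)), (264, np.int64(93)), (265, np.int64(59)), (266, np.int64(53)), (267, np.int64(50)), (268, np.int64(54)), (269, np.int64(58)), (300, np.int64(52)), (301, np.int64(59)), (302, np.int64(55)), (303, np.int6
[... 1129 characters left out ...]
201, np.int64(62)), (202, np.int64(64)), (203, np.int64(60)), (217, np.int64(60)), (218, np.int64(60)), (219, np.int64(60)), (220, np.int64(58)), (221, np.int64(70)), (222, np.int64(81)), (223, np.int64(94)), (224, np.int64(102)), (225, np.int64(109)), (226, np.int64(115)), (227, np.int64(118)), (260, np.int64(116)), (261, np.int64(113)), (262, np.int64(116)), (263, np.int64(107)), (264, np.int64(63)), (265, np.int64(50)), (266, np.int64(53)), (267, np.int64(54)), (268, np.int64(55)), (269, np.int64(48)), (300, np.int64(53)), (301, np.int64(53)), (302, np.int64(54)), (303, np.int64(52)), (304, np.int64(61)), (305, np.int64(76)), (306, np.int64(88)), (307, np.int64(97)), (308, np.int64(104))]
```

```bash
python3 -c "
from h import *
s=cv2.imread('pics/s5.png')
cv2.imwrite('pics/s5c.png',cv2.resize(s[185:265,270:370],None,fx=7,fy=7,interpolation=cv2.INTER_CUBIC))
"
```

```text
(no output)
```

View pics/s5c.png

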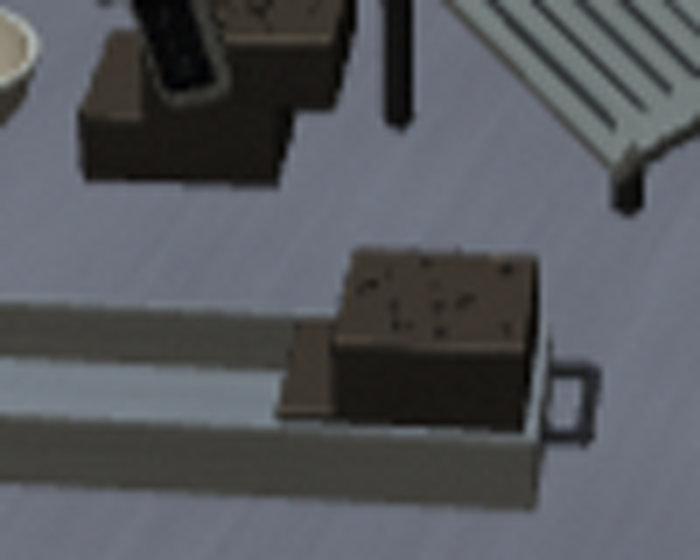

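```bash
cat > g.py <<'E'
from f6 import *
from fit import fit
S=lambda u,v:(270+u/7-.43,185+v/7-.43)
t=np.load('p.npy')[2]; R=Rn.from_euler('z',np.radians(12.5)).as_matrix()
cs=cam('side'); z=np.load('cw5.npz'); cw=(z['K'],float(z['k']),z['R'],z['t'])
def joint(obs,w):
    rr=lambda p:Rn.from_euler('xyz',p[3:])
    g=lambda p:np.concatenate([(proj(c,rr(p).apply(np.array([l])/1e3)+p[:3])[0]-px) for c,l,px in obs])
    s=least_squares(g,[.57,-.05,.1,0,0,.2],x_scale=[.01]*3+[.1]*3,loss='soft_l1')
    print(w,np.round(s.x[:3]*1e3,1),np.round(np.degrees(s.x[3:]),1),'tray',np.round(R.T@(s.x[:3]-t[:3])*1e3,1),np.round(g(s.x),1))
so=[(cs,l,S(*p)) for l,p in [((40,30,-25),(86,181)),((40,30,-1),(80,111)),((-20,30,-25),(277,187)),((-20,30,-1),(293,111)),((-38,30,1),(334,108)),((-38,30,25),(339,42)),((40,-30,-1),(110,31))]]
wo=[(cw,l,p) for l,p in [((40,30,-25),(255,199)),((40,-30,-25),(387,198)),((40,30,-1),(247,223)),((40,-30,-1),(394,222)),((20,30,-1),(248,265)),((20,-30,-1),(393,264)),((20,30,25),(243,305)),((20,-30,25),(401,304))]]
fo=[(cs,l,S(*p)) for l,p in [((25,30,25),(333,346)),((25,-30,25),(350,251)),((-35,-30,25),(538,254)),((-35,30,25),(527,350)),((43,30,-1),(277,416)),((43,-30,-1),(297,319))]]
joint(so,'mid side');joint(wo,'mid wrist');joint(so+wo,'mid both');joint(fo,'first side')
E
python3 g.py
```

```text
mid side [581.7 -62.5 118.3] [ 2.4 -0.6 15.1] tray [  2.6 -23.8 114.3] [-0.  -0.1  0.4 -0.2  0.4 -0.1 -2.   0.6  0.6  0.4 -0.2 -0.6 -0.1 -0. ]
mid wrist [570.4 -42.9 129.4] [ 0.   2.3 12.9] tray [ -4.2  -2.3 125.4] [ 0.8 -0.  -1.1 -0.1 -0.6  0.8  1.2  0.7  3.7 -0.5 -2.3 -0.5 -3.  -0.1
  1.3 -0.1]
mid both [571.  -42.7 130.3] [ 0.6  2.4 12.5] tray [ -3.6  -2.2 126.3] [ 0.9  0.6  0.7  0.4  1.7 -0.1 -1.4  0.5  1.3  0.1 -0.1 -1.1  1.4 -0.4
  0.2 -0.6 -0.9 -0.2 -0.8  0.3  2.1  0.5  3.2 -0.5 -1.8 -0.4 -3.   0.2
  2.7  0. ]
first side [514.  -53.2  27.9] [ 0.3  0.7 14. ] tray [-61.5  -0.1  23.9] [-0.1 -0.   0.  -0.1 -0.1  0.   0.1  0.   0.   0.   0.1  0. ]
```

{"fn": "play_rows", "kwargs": {"deltas": [[7.8,1.7,-10,0.2,-1,0,50],[0,0,-25,0,0,0,50],[0,0,-25,0,0,0,50],[0,0,-12,0,0,0,50],[0,0,-8,0,0,0,50],[0,0,-4,0,0,0,50],[0,0,0,0,0,0,50]]}}

```text
clock: 13.98
position: [0.5796, -0.038, 0.0484]
tool_rot: [-0.002, 1.323, -2.925]
force: [0.4, -0.1, -2.4]
grip_width: 0.0582
```

```bash
python3 -c "
from h import *
delta([.58,-.039,.0315],np.radians(12.5),-np.pi/12)"
```

```text
t 13.97 pos [579.6 -38.   48.4] d [  0.4  -1.  -16.9] rv [-0.2  0.8 -0. ] F [ 0.4 -0.1 -2.4] w 58.2 q [ 0.34  0.89 -0.64  1.6   0.56  1.11 -1.85]
```

{"fn": "play_rows", "kwargs": {"deltas": [[0.2,-0.8,-5,0,0,0,50],[0,0,-4,0,0,0,50],[0,0,-2,0,0,0,50],[0,0,-2,0,0,0,50],[0,0,0,0,0,0,50]]}}

```text
clock: 14.6
position: [0.5796, -0.0388, 0.0351]
tool_rot: [-0.003, 1.323, -2.925]
force: [0.3, 0.9, -4.6]
grip_width: 0.0581
```

{"fn": "play_rows", "kwargs": {"deltas": [[0,0,-1,0,0,0,50],[0,0,0,0,0,0,50],[0,0,-1,0,0,0,50],[0,0,0,0,0,0,50]]}}

```text
clock: 15.1
position: [0.5796, -0.0388, 0.0331]
tool_rot: [-0.002, 1.323, -2.925]
force: [0.8, -1.1, -3.7]
grip_width: 0.058
```

{"fn": "play_rows", "kwargs": {"deltas": [[-1,-0.2,0,0,0,0,50],[-1,-0.2,0,0,0,0,50],[0,0,0,0,0,0,50]]}}

```text
clock: 15.48
position: [0.5776, -0.0393, 0.0332]
tool_rot: [-0.002, 1.323, -2.925]
force: [0.8, 0.3, -3.6]
grip_width: 0.0581
```

{"fn": "play_rows", "kwargs": {"deltas": [[-1,-0.2,0,0,0,0,50],[-1,-0.2,0,0,0,0,50],[0,0,0,0,0,0,50]]}}

```text
clock: 15.85
position: [0.5756, -0.0397, 0.0332]
tool_rot: [-0.002, 1.323, -2.925]
force: [0.2, 0.7, -3.3]
grip_width: 0.058
```

{"fn": "play_rows", "kwargs": {"deltas": [[-1,-0.2,0,0,0,0,50],[-1,-0.2,0,0,0,0,50],[0,0,0,0,0,0,50]]}}

```text
clock: 16.23
position: [0.5743, -0.0399, 0.0335]
tool_rot: [-0.002, 1.324, -2.925]
force: [5.7, 1.5, -4.0]
grip_width: 0.0579
```

{"fn": "play_rows", "kwargs": {"deltas": [[-1,-0.2,0,0,0,0,50],[-1,-0.2,0,0,0,0,50],[0,0,0,0,0,0,50]]}}

```text
clock: 16.6
position: [0.574, -0.0398, 0.034]
tool_rot: [-0.003, 1.328, -2.925]
force: [14.4, 1.9, 0.7]
grip_width: 0.0581
```

{"fn": "play_rows", "kwargs": {"deltas": [[1,0.2,0,0,0,0,50],[1,0.2,0,0,0,0,50],[0.6,0.1,0,0,0,0,50],[0,0,-1,0,0,0,50],[0,0,-1,0,0,0,50],[0,0,0,0,0,0,50]]}}

```text
clock: 17.35
position: [0.5745, -0.0398, 0.0316]
tool_rot: [-0.002, 1.323, -2.924]
force: [4.0, 1.9, 5.7]
grip_width: 0.0582
```

{"fn": "play_rows", "kwargs": {"deltas": [[0,0,-1,0,0,0,50],[0,0,0,0,0,0,50]]}}

```text
clock: 17.6
position: [0.5746, -0.0398, 0.0314]
tool_rot: [-0.0, 1.323, -2.922]
force: [1.9, 1.6, 18.0]
grip_width: 0.058
```

{"fn": "play_rows", "kwargs": {"deltas": [[0,0,1,0,0,0,60],[0,0,0,0,0,0,66],[0,0,0,0,0,0,76],[0,0,0,0,0,0,85],[2,0.4,9,0,0,0,85],[8,2,36,0,0,0,85],[8,2,40,0,0,0,85],[0,0,40,0,0,0,85]]}}

```text
clock: 18.6
position: [0.5926, -0.0351, 0.1581]
tool_rot: [-0.004, 1.323, -2.926]
force: [0.2, -0.7, -0.5]
grip_width: 0.0846
```

```bash
python3 -c "
from h import *
end=np.load('p.npy')[0]; print(end)
delta([end[0],end[1],.15],end[3])
d=grab('top','t6.png')
cv2.imwrite('pics/t6c.png',cv2.resize(d[145:255,320:390],None,fx=5,fy=5,interpolation=cv2.INTER_CUBIC))
s=grab('side','s6.png')
a=d.astype(int).sum(2)//3
"
```

```text
[0.61497119 0.26477575 0.025      0.40854161]
t 18.6 pos [592.6 -35.1 158.1] d [ 22.3 299.9  -8.1] rv [  4.3 -13.5  10.8] F [ 0.2 -0.7 -0.5] w 84.6 q [ 0.35  0.77 -0.69  1.51  0.47  1.29 -1.79]
```

{"fn": "play_rows", "kwargs": {"deltas": [[4,50,-1,1.1,-3.4,2.7,85],[4,50,-1,1.1,-3.4,2.7,85],[4,50,-1,1.1,-3.4,2.7,85],[4,50,-1,1,-3.3,2.7,85],[4,50,-1,0,0,0,85],[2.3,50,-3,0,0,0,85],[0,0,0,0,0,0,85],[0,0,0,0,0,0,85]]}}

```text
clock: 19.7
position: [0.6145, 0.2641, 0.1481]
tool_rot: [0.596, 1.569, -2.137]
force: [-0.5, -0.7, 0.5]
grip_width: 0.0853
```

```bash
python3 - <<'E'
from h import *
end=np.load('p.npy')[0]
delta([end[0],end[1],.026],end[3])
d=grab('top','t7.png'); s=grab('side','s7.png'); w=grab('wrist','w7.png'); w2=grab('wrist','w7b.png')
c=cam('wrist'); np.savez('cw7.npz',K=c[0],k=c[1],R=c[2],t=c[3])
# model-vs-image check: dark mask of packed stones in side/top versus predicted silhouette for mid level/tilted
t=np.load('p.npy')[2]; R=Rn.from_euler('z',np.radians(12.5)).as_matrix()
cs=cam('side'); ct=cam('top')
def line(img,c,p0,p1,n=41):
    L=np.linspace(p0,p1,n); P=proj(c,(R@L.T/1e3).T+t[:3]).astype(np.float32)
    g=cv2.cvtColor(img,cv2.COLOR_BGR2GRAY); v=cv2.remap(g,P[:,0].reshape(1,-1),P[:,1].reshape(1,-1),cv2.INTER_LINEAR)[0]
    return v.tolist()
# top face near edge (y=+30): vertical profile on near-side face at y=30, z 40..60, at several x
for x in(-90,-70,-50,-38,-25,-10,0,10,18,30): print(x,'yside',line(s,cs,(x,30,40),(x,30,60),21))
print('mid face x along y=30,z=40',line(s,cs,(-45,30,44),(35,30,44),41))
print('mid y across top z=50',line(d,ct,(0,40,50),(0,-40,50),41)); print('along',line(d,ct,(-105,0,50),(60,0,50),56))
E
```

```text
t 19.7 pos [614.5 264.1 148.1] d [   0.5    0.7 -122.1] rv [ 0.1 -0.1 -0. ] F [-0.5 -0.7  0.5] w 85.3 q [-0.05  0.78 -0.74  1.52  0.58  1.07 -2.09]
-90 yside [25, 24, 24, 25, 25, 25, 25, 29, 35, 42, 52, 62, 62, 57, 52, 50, 47, 46, 46, 47, 51]
-70 yside [25, 24, 24, 24, 25, 25, 29, 35, 42, 51, 60, 58, 53, 48, 42, 37, 41, 46, 49, 52, 54]
-50 yside [24, 25, 26, 25, 25, 26, 27, 30, 35, 41, 47, 54, 58, 57, 56, 56, 57, 57, 56, 56, 56]
-38 yside [22, 22, 22, 22, 22, 22, 22, 26, 29, 35, 41, 47, 43, 40, 38, 38, 39, 40, 41, 41, 42]
-25 yside [24, 24, 24, 24, 24, 24, 28, 33, 39, 48, 57, 58, 56, 55, 55, 56, 56, 56, 56, 56, 56]
-10 yside [24, 25, 25, 24, 24, 25, 26, 27, 33, 39, 46, 52, 58, 57, 56, 56, 56, 55, 55, 54, 52]
0 yside [25, 26, 26, 25, 25, 25, 25, 29, 34, 41, 51, 61, 62, 57, 52, 51, 50, 51, 52, 53, 49]
10 yside [25, 25, 25, 25, 25, 25, 26, 32, 38, 48, 58, 66, 62, 57, 56, 56, 56, 56, 57, 56, 56]
18 yside [26, 26, 26, 26, 26, 27, 30, 35, 41, 49, 57, 59, 57, 55, 56, 56, 57, 57, 58, 63, 67]
30 yside [56, 56, 56, 57, 56, 56, 56, 57, 56, 56, 56, 56, 56, 56, 56, 58, 65, 72, 84, 99, 112]
mid face x along y=30,z=40 [26, 26, 25, 26, 18, 22, 25, 24, 24, 24, 24, 25, 25, 24, 24, 25, 24, 23, 25, 26, 25, 25, 25, 25, 25, 26, 25, 25, 24, 25, 26, 26, 26, 35, 49, 55, 56, 57, 56, 57, 58]
mid y across top z=50 [111, 116, 134, 150, 152, 140, 134, 134, 135, 135, 135, 136, 135, 135, 136, 136, 135, 136, 136, 136, 136, 135, 136, 137, 137, 137, 137, 137, 139, 135, 129, 129, 136, 137, 136, 137, 137, 137, 137, 137, 137]
along [110, 110, 111, 111, 110, 110, 110, 110, 110, 110, 110, 113, 117, 135, 149, 170, 167, 151, 138, 137, 137, 137, 138, 137, 137, 138, 137, 137, 137, 137, 137, 136, 137, 137, 137, 136, 136, 135, 135, 134, 134, 134, 133, 128, 111, 127, 126, 125, 123, 122, 119, 117, 114, 111, 108, 103]
```

{"fn": "play_rows", "kwargs": {"deltas": [[0.5,0.7,-25,0,0,0,85],[0,0,-35,0,0,0,85],[0,0,-35,0,0,0,85],[0,0,-17,0,0,0,85],[0,0,-10,0,0,0,85],[0,0,0,0,0,0,85]], "grip_force": 60}}

```text
clock: 20.65
position: [0.6152, 0.2652, 0.0265]
tool_rot: [0.447, 1.57, -2.286]
force: [-0.2, 0.4, -0.2]
grip_width: 0.0851
```

{"fn": "play_rows", "kwargs": {"deltas": [[0,0,0,0,0,0,66],[0,0,0,0,0,0,58],[0,0,0,0,0,0,50],[0,0,0,0,0,0,50],[0,0,0,0,0,0,50]]}}

```text
clock: 21.28
position: [0.6155, 0.2655, 0.0276]
tool_rot: [1.955, 1.57, -0.778]
force: [-2.6, -1.9, 8.8]
grip_width: 0.0587
```

```bash
python3 -c "
from h import *
delta([.615,.2648,.026],np.radians(23.4))"
```

```text
t 21.27 pos [615.5 265.5  27.6] d [-0.5 -0.7 -1.6] rv [ 0.  0. -0.] F [-2.6 -1.9  8.8] w 58.7 q [-0.09  0.93 -0.66  1.57  0.69  0.89 -2.17]
```

{"fn": "play_rows", "kwargs": {"deltas": [[0,0,20,0,0,0,50],[0,0,42,0,0,0,50],[0,0,42,0,0,0,50],[3,-40,0,0,0,-3,50],[3,-50,0,0,0,-3,50],[4,-50,0,0,0,-3,50],[4,-50,0,0,0,-1.9,50],[4,-50,0,0,0,0,50]]}}

```text
clock: 22.28
position: [0.6331, 0.0235, 0.1316]
tool_rot: [1.328, 1.57, -1.595]
force: [0.5, 0.6, -4.1]
grip_width: 0.0588
```

{"fn": "play_rows", "kwargs": {"deltas": [[4,-40,0,0,0,0,50],[0.3,-11,0,0,0,0,50],[0,0,0,0,0,0,50],[0,0,0,0,0,0,50]]}}

```text
clock: 22.78
position: [0.6373, -0.0241, 0.1307]
tool_rot: [-0.021, 1.57, -2.942]
force: [-0.1, -0.0, -4.2]
grip_width: 0.0587
```

```bash
python3 - <<'E'
from h import *
delta([.6375,-.0257,.0315],np.radians(12.5))
w=grab('wrist','w8.png'); s=grab('side','s8.png'); c=cam('wrist'); np.savez('cw8.npz',K=c[0],k=c[1],R=c[2],t=c[3])
cv2.imwrite('pics/m8.png',np.vstack([w[:360],cv2.resize(s[170:270,230:360],None,fx=4.92,fy=2.4)[:240,:640]]))
E
```

```text
t 22.77 pos [637.3 -24.1 130.7] d [  0.2  -1.6 -99.2] rv [ 0.  -0.  -0.1] F [-0.1 -0.  -4.2] w 58.7 q [ 0.39  0.75 -0.7   1.62  0.56  0.98 -1.85]
```

View pics/m8.png

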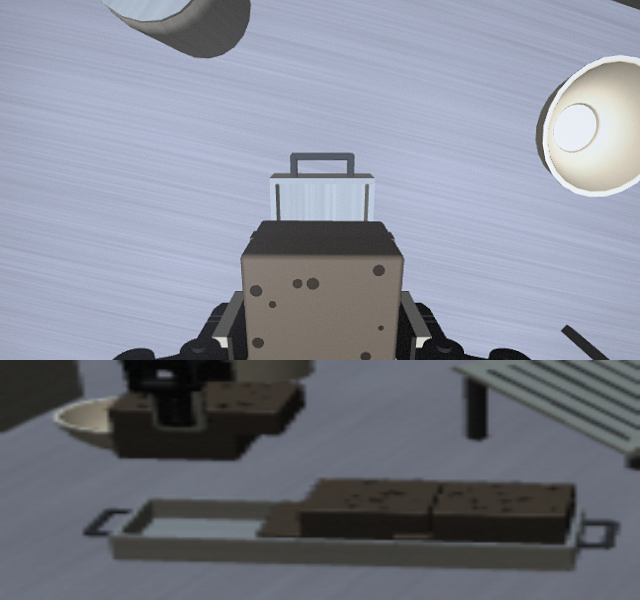

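```bash
python3 - <<'E'
from h import *
z=np.load('cw8.npz'); c=(z['K'],float(z['k']),z['R'],z['t'])
t=np.load('p.npy')[2]; R=Rn.from_euler('z',np.radians(12.5)).as_matrix()
f=lambda p,h:np.round((R.T@(atz(c,p,h)-t[:3]))[:2]*1e3,1)
w=cv2.imread('pics/w8.png').astype(int).sum(2)//3
print([(v,int(w[v,320])) for v in list(range(170,184))+list(range(214,226))+list(range(248,260))])
for v in (190,210): print(v,w[v,266:284].tolist(),w[v,360:378].tolist())
print(w[270,238:248].tolist(),w[270,396:408].tolist())
print('rim',f((322,174.5),.026),'inner L/R',f((277,200),.026),f((367,200),.026),'stone top far',f((322,255),.1525),'top L R',f((242,270),.1525),f((403,270),.1525),'bottom far',f((322,221),.1035))
print('tcp',R.T@(np.array([.6373,-.0241,.13])-t[:3])*1e3)
E
```

```text
[(170, 185), (171, 188), (172, 195), (173, 136), (174, 95), (175, 100), (176, 97), (177, 93), (178, 179), (179, 201), (180, 197), (181, 196), (182, 199), (183, 196), (214, 194), (215, 196), (216, 196), (217, 198), (218, 199), (219, 202), (220, 145), (221, 76), (222, 53), (223, 56), (224, 57), (225, 59), (248, 55), (249, 52), (250, 53), (251, 56), (252, 53), (253, 53), (254, 65), (255, 75), (256, 92), (257, 100), (258, 104), (259, 109)]
190 [187, 185, 188, 186, 206, 204, 203, 204, 205, 172, 75, 81, 85, 143, 197, 191, 196, 194] [198, 203, 204, 207, 195, 119, 105, 98, 134, 212, 203, 206, 204, 203, 197, 187, 187, 187]
210 [188, 189, 187, 187, 189, 203, 204, 202, 204, 206, 135, 75, 78, 90, 173, 195, 197, 196] [197, 205, 205, 200, 144, 100, 102, 121, 187, 203, 205, 205, 203, 198, 188, 187, 186, 186]
[192, 192, 200, 105, 99, 107, 118, 122, 125, 121] [120, 117, 118, 113, 103, 90, 76, 136, 194, 186, 188, 188]
rim [108.4  -0.9] inner L/R [90.4 30.7] [ 90.5 -32.7] stone top far [96.8 -0.7] top L R [90.9 28.7] [ 91.  -30.5] bottom far [96.2 -0.8]
tcp [ 65.16461039   1.63230629 126.        ]
```

{"fn": "play_rows", "kwargs": {"deltas": [[1.1,-0.5,-25,0,0,0,50],[0,0,-30,0,0,0,50],[0,0,-15,0,0,0,50],[0,0,-7,0,0,0,50],[0,0,-5,0,0,0,50],[0,0,0,0,0,0,50]]}}

```text
clock: 23.62
position: [0.6387, -0.0263, 0.0486]
tool_rot: [0.699, 1.57, -2.225]
force: [0.5, -0.2, -4.0]
grip_width: 0.0589
```

{"fn": "play_rows", "kwargs": {"deltas": [[0,0,-5,0,0,0,50],[0,0,-4,0,0,0,50],[0,0,0,0,0,0,50]]}}

```text
clock: 24.0
position: [0.6383, -0.0264, 0.0389]
tool_rot: [0.277, 1.569, -2.647]
force: [0.3, -1.1, -3.9]
grip_width: 0.0584
```

{"fn": "play_rows", "kwargs": {"deltas": [[0,0.4,-3,0,0,0,50],[0,0,-2,0,0,0,50],[0,0,-1.5,0,0,0,50],[0,0,0,0,0,0,50]]}}

```text
clock: 24.5
position: [0.6384, -0.0259, 0.0326]
tool_rot: [0.388, 1.569, -2.536]
force: [-0.3, 0.3, -3.7]
grip_width: 0.0585
```

Free of contact and 1 mm above the floor, so I'll release and lift.

{"fn": "play_rows", "kwargs": {"deltas": [[0,0,0,0,0,0,62],[0,0,0,0,0,0,68],[0,0,0,0,0,0,80],[0,0,0,0,0,0,85],[0,0,20,0,0,0,85],[0,0,40,0,0,0,85],[0,0,50,0,0,0,85],[-10,40,30,0,0,0,85]]}}

```text
clock: 25.5
position: [0.6295, 0.0118, 0.1762]
tool_rot: [2.159, 1.568, -0.769]
force: [-0.1, 0.8, -0.2]
grip_width: 0.0855
```

{"fn": "play_rows", "kwargs": {"deltas": [[0,50,0,0,0,0,85],[0,50,0,0,0,0,85],[0,50,0,0,0,0,85],[0,50,0,0,0,0,85],[0,30,0,0,0,0,85],[0,0,0,0,0,0,85],[0,0,0,0,0,0,85]]}}

```text
clock: 26.38
position: [0.6287, 0.2435, 0.1736]
tool_rot: [0.99, 1.57, -1.934]
force: [0.5, -0.2, 0.4]
grip_width: 0.0852
```

```bash
python3 - <<'E'
from h import *
s=grab('side','s9.png'); d=grab('top','t9.png'); print(telemetry.observe()['position'],telemetry.observe()['clock'])
t=np.load('p.npy')[2]; R=Rn.from_euler('z',np.radians(12.3)).as_matrix()
cs=cam('side'); ct=cam('top')
def line(img,c,p0,p1,n):
    P=proj(c,(R@np.linspace(p0,p1,n).T/1e3).T+t[:3]).astype(np.float32)
    return cv2.remap(cv2.cvtColor(img,cv2.COLOR_BGR2GRAY),P[:,0].reshape(1,-1),P[:,1].reshape(1,-1),cv2.INTER_LINEAR)[0].tolist()
for x in(-90,-50,-30,-10,15,30,45,60,75,90): print(x,'z40-60',line(s,cs,(x,30,40),(x,30,60),21))
for y in(0,): print('side along z44',line(s,cs,(-100,30,44),(110,30,44),106))
for x in(-75,-50,-25,10,40,65,90): print(x,'top y40..24',line(d,ct,(x,40,50),(x,24,50),17),'-24..-40',line(d,ct,(x,-24,50),(x,-40,50),17))
print('top along',line(d,ct,(-106,0,50),(106,0,50),107))
E
```

```text
[0.6288321  0.24279704 0.17322909] 26.475
-90 z40-60 [24, 24, 24, 24, 23, 24, 24, 27, 33, 38, 49, 60, 63, 58, 54, 51, 48, 47, 47, 47, 50]
-50 z40-60 [24, 24, 24, 25, 25, 25, 26, 28, 33, 39, 46, 54, 59, 57, 56, 56, 55, 55, 55, 55, 55]
-30 z40-60 [24, 24, 24, 24, 24, 25, 27, 33, 38, 46, 55, 59, 58, 56, 55, 55, 55, 55, 56, 55, 54]
-10 z40-60 [23, 24, 24, 24, 24, 25, 26, 27, 32, 38, 44, 51, 58, 57, 56, 56, 55, 55, 54, 53, 51]
15 z40-60 [24, 24, 25, 25, 25, 25, 27, 32, 38, 47, 56, 60, 56, 53, 54, 55, 55, 56, 56, 55, 55]
30 z40-60 [25, 25, 25, 24, 24, 24, 27, 30, 36, 41, 46, 50, 54, 55, 55, 56, 55, 55, 55, 56, 55]
45 z40-60 [23, 24, 24, 24, 24, 24, 24, 29, 35, 41, 51, 60, 61, 57, 55, 55, 55, 55, 54, 54, 55]
60 z40-60 [22, 23, 23, 24, 24, 23, 27, 33, 38, 47, 55, 56, 47, 39, 41, 44, 47, 51, 56, 56, 56]
75 z40-60 [24, 25, 25, 25, 24, 25, 27, 29, 33, 39, 44, 49, 54, 54, 54, 53, 52, 50, 51, 53, 54]
90 z40-60 [25, 24, 25, 25, 26, 26, 26, 29, 34, 40, 49, 59, 60, 57, 55, 55, 56, 56, 56, 56, 57]
side along z44 [101, 41, 19, 23, 24, 23, 24, 24, 24, 24, 23, 23, 24, 24, 24, 25, 25, 25, 25, 25, 26, 26,
[... 1494 characters left out ...]
150, 150, 149, 149, 149, 149, 148, 148, 148, 148, 148, 148, 147, 147, 146, 146, 146] -24..-40 [44, 44, 43, 43, 43, 43, 43, 42, 42, 43, 46, 48, 50, 51, 55, 59, 63]
top along [107, 107, 107, 108, 107, 107, 107, 108, 108, 108, 107, 107, 108, 108, 109, 114, 122, 133, 154, 167, 164, 164, 158, 144, 142, 140, 139, 139, 139, 139, 139, 139, 139, 139, 139, 137, 138, 138, 138, 138, 137, 137, 137, 137, 135, 136, 136, 135, 135, 135, 134, 133, 132, 132, 131, 130, 131, 130, 127, 123, 123, 121, 120, 118, 116, 115, 112, 110, 108, 105, 102, 98, 101, 118, 143, 149, 149, 148, 148, 147, 147, 146, 146, 145, 145, 144, 144, 144, 143, 142, 141, 139, 121, 74, 47, 48, 47, 47, 54, 78, 114, 130, 133, 132, 131, 131, 130]
```

```bash
python3 -c "
from workcell import workorder
print(workorder.job_done())"
```

```text
the job is handed in; nothing more can be done
None
```

I laid the three lava stones in the tray in the order first, mid, end, let go of them and handed the job in at about 26.5 s of the 72 s.

- **Mid stone:** the wrist reached its joint limit before a full 30° tilt. I gripped it at 15° and levelled it in the air. Then I slid it against the first stone until contact showed at about 14 N, backed off and set it down.
- **Last checks (numbers read from the final side picture):**
  - The top edges of all three stones lie at one height, about 49 mm over the tray floor, from x = −90 to +90 mm. They are flat and level within about 1 mm.
  - Seams show at about −37 and +23 mm, and the stones span about −97 to +99 mm.
  - No unexpected force showed when placing the end stone. The arm ended clear of everything, and nothing it did came near the jar, bowl or can.
- **Disagreed or not confirmed:**
  - My tray position along its length seems 2–3 mm off. The first stone met the end wall earlier than computed, but everything fitted.
  - Wrist and side views of the held mid stone differed by about 3° in pitch and 5 mm in position, which the contact slide made up for.
  - The arm blocked the top camera in the last picture, so I did not measure how well the mid and end stones are centred across the tray. The walls allow ±2.5 mm against the 6 mm limit.
  - I did not view a final picture, because the picture allowance was used up.

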